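# Lay the red half-cheese down and push it to the stop

### The job

On the cheese counter's cutting board, push the standing half-cheese in red wax over so that it lies flat with its label up, then push it along the board until its round side rests against the dark wooden stop, ready for cutting, and leave it there. Only push it with the fingers: do not pick it up. Leave the yellow half-cheese standing where it is, and do not disturb the mustard jar or the knife.

Things in the scene. Friction and masses are not known exactly. Their poses are not given: they have to be found in the camera images.
- board: Fixed light-wood cutting board, 360 mm (its x) by 380 mm (its y), 30 mm thick. Origin: centre of its underside; z up, top at z = 30 mm. A dark wooden stop, 20 mm thick and 20 mm above the top, runs along its whole +x edge, its inner face at board x = +160 mm. Red half-cheese stands in its +y or -y half, the yellow one in the other.
- red_half: Red-waxed half of a round cheese: half disc, radius 65 mm, 40 mm thick, 0.2 to 0.36 kg, a green-edged round label on one flat face. Starts standing on its cut face (130 x 40 mm), 65 mm tall. Origin: centre of the cut face, on the board at first. Axes at the start: z up, y along the cut face, x through the thickness, from the label to the plain face, towards the stop within 13 degrees.
- red_crown (a point): Top middle of the red half-cheese's round side, at mid thickness: 65 mm from its origin along its z. Once the cheese lies label up it is 40 mm high, its cut face upright with the origin at its middle, 20 mm above the board; z then points towards the stop. The round side touches the stop when the origin is at board x = +95 mm.
- red_core (a point): Point inside the red half-cheese, near its centre of mass: 28 mm from its origin along its z, at mid thickness.
- red_label (a point): Centre of the label (44 mm across, its white tongue bent 17 mm over the top of the round side), on the red half-cheese's flat face that looks away from the stop, 29 mm above the board at the start. Pushed towards the stop high on this face (about 50 mm above the board) the cheese tips and, after 40 to 50 mm, falls over, label up; pushed below half its height it may slide.
- yellow_half: Yellow-orange half-cheese of the same shape, size and axes (blue-edged label), standing on its cut face on the board's other half. Origin: centre of its cut face. It must stay standing where it is.
- mustard_jar: Mustard jar with a brass-coloured cap, 64 mm across, 85 mm tall, standing on the counter to the left (+y) of the board. Origin: centre of its underside. Leave it alone.
- knife: Cheese knife lying on the counter to the right (-y) of the board, about 260 mm long and 19 mm high: steel blade along its +x (to 160 mm from the origin), dark wooden handle along -x (to 100 mm). Leave it alone.
Not all that is in view belongs to the job. Of the things that look like the red_half, the largest one is meant.

How it is judged:
By the outcome, as a careful person would: the job done as asked, in the order asked, and still so for the second after the job is handed in, with the robot touching nothing.
It also fails if it takes over 40 s, if anything falls off the work surface, if the arm or the gripper's body presses on something with over 40 N, if the wrist force passes 120 N, or if a joint passes its speed limit or range.

### The arm

A 6-joint arm with a two-finger parallel gripper is mounted at the origin on the work surface. World frame = base frame: x ahead of the robot, y to its left, z up, the work surface at z = 0. Lengths are in m, angles in rad, forces in N, time in s.
With the tool pointing down it reaches from about 0.25 to 0.725 m from the base axis. Payload 4 kg.
Tool frame: the origin (TCP) lies on the centre line of the jaws, within the pads' length; the fingertips stand 22 mm ahead of it and the grasp point (between the pads) lies 3 mm ahead of it; z points along the fingers, y is the line along which they close (so a half turn about z gives the same grasp; the last joint's range is limited). The gripper opens to 85 mm and grips with 20 to 120 N. Pads are 22 mm wide; open, the fingers measure 114 mm over their backs; the gripper's body (76 mm by 85 mm) begins 54 mm behind the grasp point. The pads swing forward as they close: fully open they stand 13 mm farther back than shut.
Start: joints at [-1.188, 0.241, 0.005, 1.335, 0, 1.571], TCP at [0.187, -0.464, 0.253] pointing down, gripper open.
Joint ranges: [-2.72, 2.72], [-1.05, 1.87], [-1.09, 1.28], [-1.99, 2.15], [-1.42, 1.44], [-3.14, 3.14]. Speed limits (rad/s): [2.79, 2.79, 3.14, 3.14, 3.14, 3.14].

### API

Orientations are given as a unit quaternion [x, y, z, w].
In Python, from workcell import bot gives the robot as it stands.
- The arm moves only by the shell command python3 -m inch 'ROWS'. ROWS is JSON, one flat list of numbers, 7 for each row, row after row: the shift along the world's x, y, z in mm, then the turn, a rotation vector about the world's x, y, z in rad, then the opening in per cent of the stroke, from 0 (shut) to 100 (fully open). A call has 1 to 8 rows; each row is the pose to reach, as a shift and turn from the pose commanded when the call began; what a row does not reach only later rows make up. A row lasts 1/12 s, in which the tool goes at most 41.7 mm and 7.16 degrees, less where a joint would pass 70% of its speed; a pose out of reach is approached as far as the arm can. A call with a gripper value outside its range is refused whole. The fingers move at their own pace and stop on an object; the grip force is fixed at half the most. Time passes only in rows, so rows that repeat a pose let the fingers close. It gives the time, the measured TCP pose, the force, the opening and the grip force at its end, in the units of the state.
- bot.get_obs(): the state, without advancing time (a new reading comes with each control period).
- bot.camera(name): name is "side" or "top" or "wrist"; returns the picture (420x560x3 uint8, blue, green, red); there is no depth.
- bot.camera_info(name): a dict with "intrinsics" (3x3 intrinsics, pixels), "distortion" ([k1, k2, p1, p2, k3] as OpenCV has them; the pictures are not rectified), "camera_from_world" (4x4, takes a point from world to camera coordinates); the wrist camera has in their place "hand_eye" (4x4, takes a point from camera to tool coordinates, whose origin is the TCP and whose axes are the flange's). Camera axes: x right, y down, z forward; pixel columns grow to the right and rows downward; lengths in m; the calibration is good to about 2 mm. A picture is of the moment at which its call begins: read the wrist's pose just before it. camera_info takes no time and is no camera call.
- bot.job_done(): hands the job in; it is judged then, once.
Trained networks look in the newest picture that a camera, given by its name, has taken for a name from the list of things; names that differ only in an ending like _2 or _b are one class to them, and where a whole thing is asked for, a point or a joint stands for the part that bears it (a point fixed in the world has none). Each returns a list of dicts, best first, with "confidence" (0 to 1); they miss things now and then, are a little off and sometimes report something else, mostly with a low value. They report only what shows in the picture. A call takes as long as a camera call. They do not tell look-alikes from the thing itself.
- bot.silhouettes(camera, target): "mask" (420x560 bool, what is visible of it) and "uv" ([column, row] in pixels, amid what is visible of it).
- bot.spot_point(camera, target): "uv" ([column, row] in pixels: a listed point, or the origin of a listed thing).
The state is a dict: "clock": time; "joint_pos": joint angles; "joint_vel": joint speeds; "tau": joint torques, N m; "eef_pos": TCP position; "tool_rot": TCP orientation; "ft_force": force on the tool from outside, world axes, zero at the start; "ft_torque": the same for the moment, N m; "grip_width": finger opening in m; "grasp_force": force on a finger pad.
Only numpy, scipy, OpenCV 4.12 (cv2) and the standard library are available. Lean on these libraries where they do the work, as an engineer would, in place of code of your own. Each camera call takes 0.05 s, during which the arm holds its last target. There are 200 camera calls.

## Working session

There is one attempt and no reset: what is moved stays moved. The work goes in short steps, Python scripts to look and compute and a shell command to move; the robot and the scene stay as the last step left them, time stands still between calls to the robot, and variables do not carry over. Pictures are saved under pics/ and viewed, at most 10 in all, crops included, and the job is handed in when it is done.

```bash
mkdir -p pics; ls; cat > h.py <<'E'
import numpy as np, cv2
from workcell import bot
def ray(cam,uv):
    i=bot.camera_info(cam);K=np.array(i["intrinsics"],float);D=np.array(i["distortion"],float)
    n=cv2.undistortPoints(np.array([[uv]],float),K,D)[0,0]
    T=np.array(i["camera_from_world"]);R=T[:3,:3];c=-R.T@T[:3,3]
    return c,R.T@np.array([n[0],n[1],1])
def at_z(cam,uv,z):
    c,d=ray(cam,uv);return c+d*(z-c[2])/d[2]
def tri(cs):
    A=np.zeros((3,3));b=np.zeros(3)
    for c,d in cs:
        d=d/np.linalg.norm(d);P=np.eye(3)-np.outer(d,d);A+=P;b+=P@c
    return np.linalg.solve(A,b)
E
python3 - <<'E'
from h import *
a=bot.camera("top");b=bot.camera("side")
cv2.imwrite("pics/top.png",a);cv2.imwrite("pics/side.png",b)
for t in ["red_half","red_crown","red_core","red_label","yellow_half","board","mustard_jar","knife"]:
    for c in ["top","side"]:
        print(t,c,[(np.round(r["uv"],1).tolist(),round(r["confidence"],2)) for r in bot.spot_point(c,t)])
print(bot.get_obs()["eef_pos"],bot.get_obs()["tool_rot"],bot.get_obs()["clock"])
E
```

```text
pics
red_half top [([427.3, 128.5], 0.86), ([322.0, 213.5], 0.69), ([406.5, 294.7], 0.58)]
red_half side [([231.2, 160.7], 0.68), ([348.9, 176.8], 0.6), ([284.4, 199.0], 0.58)]
red_crown top [([324.7, 203.2], 0.93), ([410.7, 299.3], 0.71), ([429.2, 120.1], 0.57)]
red_crown side [([229.6, 154.1], 0.76), ([285.8, 175.1], 0.75), ([354.9, 164.6], 0.71)]
red_core top [([407.9, 299.2], 0.95), ([322.0, 204.3], 0.88), ([427.0, 124.4], 0.66)]
red_core side [([227.5, 155.5], 0.81), ([287.6, 192.8], 0.78), ([349.0, 175.2], 0.66)]
red_label top [([407.5, 297.9], 0.9), ([431.3, 123.2], 0.89), ([319.6, 210.5], 0.81)]
red_label side [([292.1, 192.5], 0.77), ([224.6, 160.8], 0.48), ([352.5, 169.6], 0.48)]
yellow_half top [([260.4, 176.7], 0.81)]
yellow_half side [([256.0, 222.0], 0.98), ([285.3, 180.4], 0.73)]
board top [([298.4, 180.6], 0.72), ([325.9, 203.4], 0.45)]
board side [([259.7, 215.5], 0.59), ([281.8, 198.8], 0.4)]
mustard_jar top [([115.4, 214.9], 0.93), ([447.9, 239.2], 0.2)]
mustard_jar side [([272.7, 331.3], 0.61)]
knife top []
knife side [([309.5, 161.6], 0.78)]
[ 0.18674125 -0.46379278  0.25330837] [ 9.81737650e-01  1.90239815e-01 -8.41724375e-06 -1.52209623e-05] 0.9
```

View pics/top.png

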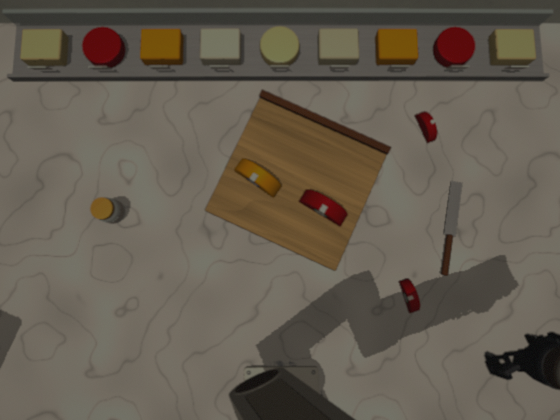

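View pics/side.png

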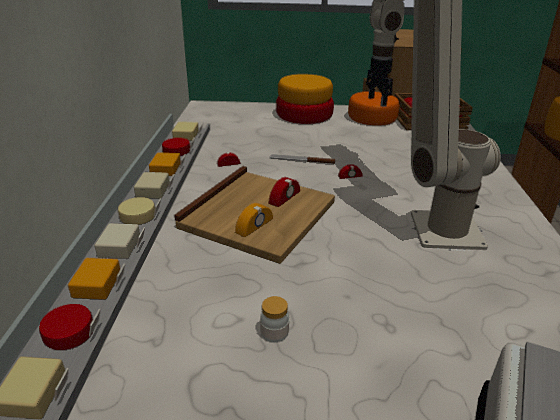

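```bash
python3 - <<'E'
from h import *
for n,t,s in [("crown",(324.7,203.2),(285.8,175.1)),("core",(322,204.3),(287.6,192.8)),("label",(319.6,210.5),(292.1,192.5)),("origin",(322,213.5),(284.4,199)),("yel",(260.4,176.7),(256,222))]:
    print(n,tri([ray("top",t),ray("side",s)]).round(3))
print("board",at_z("top",(298.4,180.6),0.0),at_z("side",(259.7,215.5),0.0),at_z("top",(322,213.5),.03))
for c in ("top","side"):
    for t in ("red_half","yellow_half","board"):
        for r in bot.silhouettes(c,t):
            m=r["mask"].astype(np.uint8);print(c,t,r["confidence"],np.round(r["uv"]),m.sum(),np.round(cv2.boxPoints(cv2.minAreaRect(cv2.findNonZero(m)))).tolist())
E
```

```text
crown [ 0.503 -0.109  0.113]
core [ 0.503 -0.108  0.051]
label [ 0.487 -0.101  0.056]
origin [ 0.497 -0.111  0.023]
yel [0.584 0.052 0.038]
board [ 0.58385414 -0.05071576  0.        ] [ 0.57880566 -0.04321506  0.        ] [ 0.48949355 -0.1104522   0.03      ]
top red_half 0.86 [427. 125.] 449 [[413.0, 115.0], [428.0, 108.0], [442.0, 136.0], [427.0, 143.0]]
top red_half 0.69 [321. 209.] 863 [[298.0, 201.0], [308.0, 185.0], [349.0, 210.0], [339.0, 227.0]]
top red_half 0.6 [410. 295.] 506 [[396.0, 281.0], [411.0, 276.0], [423.0, 309.0], [409.0, 315.0]]
top yellow_half 0.57 [262. 175.] 889 [[232.0, 170.0], [243.0, 154.0], [284.0, 182.0], [273.0, 198.0]]
top yellow_half 0.46 [322. 205.] 901 [[298.0, 201.0], [308.0, 185.0], [350.0, 211.0], [340.0, 227.0]]
top board 0.72 [295. 174.] 17813 [[203.0, 211.0], [261.0, 85.0], [393.0, 146.0], [334.0, 272.0]]
side red_half 0.88 [283. 192.] 640 [[261.0, 192.0], [290.0, 171.0], [303.0, 189.0], [274.0, 210.0]]
side red_half 0.69 [229. 157.] 253 [[216.0, 153.0], [238.0, 150.0], [239.0, 163.0], [217.0, 166.0]]
side red_half 0.57 [348. 170.] 269 [[337.0, 165.0], [360.0, 163.0], [361.0, 176.0], [338.0, 178.0]]
side yellow_half 0.79 [252. 217.] 820 [[227.0, 219.0], [261.0, 197.0], [274.0, 217.0], [240.0, 240.0]]
side yellow_half 0.44 [284. 194.] 603 [[261.0, 192.0], [289.0, 171.0], [302.0, 188.0], [274.0, 209.0]]
side board 0.83 [246. 207.] 7748 [[171.0, 228.0], [197.0, 149.0], [335.0, 195.0], [309.0, 274.0]]
```

The top view shows the board with the yellow half at (260,176) and the large red half at (323,207). The stop runs from (263,91) to (390,150). Small red look-alikes are at (427,126) and (410,295), the jar at (103,209) and the knife at (452,230). The side view agrees. I'll fit the pose and make a small test move.

```bash
cat >> h.py <<'E'
from scipy.optimize import minimize
def proj(cam,P):
    i=bot.camera_info(cam);T=np.array(i["camera_from_world"])
    return cv2.projectPoints(P,cv2.Rodrigues(T[:3,:3])[0],T[:3,3],np.array(i["intrinsics"],float),np.array(i["distortion"],float))[0][:,0]
def halfdisc(p,lying=False):
    x,y,yaw=p;t=np.linspace(0,np.pi,25);Y=.065*np.cos(t);Z=.065*np.sin(t)
    if lying: L=np.concatenate([np.c_[Z,Y,0*t+h] for h in (0,.04)])
    else: L=np.concatenate([np.c_[0*t+h,Y,Z] for h in (-.02,.02)])
    c,s=np.cos(yaw),np.sin(yaw)
    return np.c_[x+c*L[:,0]-s*L[:,1],y+s*L[:,0]+c*L[:,1],.03+L[:,2]]
def fit(masks,p0,lying=False):
    def cost(p):
        J=0
        for cam,m in masks.items():
            h=cv2.convexHull((proj(cam,halfdisc(p,lying))*16).astype(np.int32))
            g=np.zeros(m.shape,np.uint8);cv2.fillConvexPoly(g,h,1,shift=4)
            J+=1-(g&m).sum()/(g|m).sum()
        return J
    p0=np.array(p0);S=np.vstack([p0]+[p0+d for d in np.diag([.02,.02,.2])])
    r=minimize(cost,p0,method="Nelder-Mead",options=dict(initial_simplex=S));return r.x,r.fun
def mask(cam,t,uv):
    bot.camera(cam);r=min(bot.silhouettes(cam,t),key=lambda r:np.hypot(*(np.array(r["uv"])-uv)));return r["mask"].astype(np.uint8)
E
python3 - <<'E'
from h import *
print("corners",[at_z("top",u,z)[:2].round(3).tolist() for u,z in [((263,91),.05),((390,150),.05),((207,210),.03),((335,270),.03)]])
for t,a,b,p in [("red_half",(321,209),(283,192),(.497,-.11,-.5)),("yellow_half",(262,175),(252,217),(.58,.05,-.5))]:
    print(t,fit({"top":mask("top",t,a),"side":mask("side",t,b)},p))
E
python3 -m inch '[0,0,20,0,0,0.2,40, 0,0,40,0,0,0.2,40]'; python3 -c "
from h import *
o=bot.get_obs();print(o['joint_pos'])"
```

```text
corners [[0.819, 0.044], [0.655, -0.292], [0.5, 0.192], [0.342, -0.142]]
red_half (array([ 0.50507238, -0.11004944, -0.52239008]), np.float64(0.16444926113093672))
yellow_half (array([ 0.58486262,  0.06025253, -0.56903567]), np.float64(0.250453477443609))
clock: 1.77
eef_pos: [0.1864, -0.4629, 0.2925]
tool_rot: [0.957, 0.29, -0.0, -0.002]
ft_force: [1.0, -0.5, -0.4]
grip_width: 0.0641
grasp_force: 0.0
[-1.18799696e+00  2.28310888e-01  9.06061612e-02  1.43683693e+00
 -3.71947363e-06  1.36565820e+00]
```

```bash
python3 -m inch '[30,44,-7,0,0,0.12,40, 60,88,-15,0,0,0.24,40, 90,132,-22,0,0,0.36,40, 120,176,-30,0,0,0.48,40, 150,220,-37,0,0,0.6,40, 180,264,-44,0,0,0.72,40, 210,308,-50,0,0,0.84,40, 230,340,-50,0,0,0.96,40]' | tail -6;  python3 -m inch '[10,15,-10,0,0,0.12,40, 20,30,-20,0,0,0.24,40, 32,45,-30,0,0,0.36,40, 32,45,-30,0,0,0.48,40, 32,45,-30,0,0,0.6,40, 32,45,-30,0,0,0.72,40, 32,45,-30,0,0,0.84,40, 32,45,-30,0,0,0.96,40]' | tail -6; python3 -m inch '[0,0,0,0,0,0.12,40, 0,0,0,0,0,0.12,40, 0,0,0,0,0,0.12,40]'
python3 - <<'E'
from h import *
o=bot.get_obs();cv2.imwrite("pics/w1.png",bot.camera("wrist"));print(o["joint_pos"],o["eef_pos"])
for t in ["red_label","red_crown","red_half"]: print(t,[(r["uv"],r["confidence"]) for r in bot.spot_point("wrist",t)])
E
```

```text
clock: 2.43
eef_pos: [0.3731, -0.1887, 0.25]
tool_rot: [0.715, 0.699, 0.0, 0.0]
ft_force: [0.0, -0.8, 0.2]
grip_width: 0.034
grasp_force: 0.0
clock: 3.1
eef_pos: [0.4046, -0.1453, 0.2202]
tool_rot: [0.311, 0.95, -0.0, 0.0]
ft_force: [0.3, 0.1, 0.1]
grip_width: 0.0341
grasp_force: 0.0
clock: 3.35
eef_pos: [0.4045, -0.1455, 0.2203]
tool_rot: [0.258, 0.966, -0.0, 0.0]
ft_force: [-0.7, -0.6, -0.1]
grip_width: 0.0339
grasp_force: 0.0
[-3.45198191e-01  1.21114904e-01 -2.30263575e-01  1.21927718e+00
 -1.57236924e-05  1.76679277e-01] [ 0.40453102 -0.14547258  0.22028065]
red_label [([351.3, 244.1], 0.75), ([71.5, 161.6], 0.61)]
red_crown [([361.2, 278.6], 0.92), ([50.3, 178.4], 0.6)]
red_half [([77.7, 168.2], 0.81), ([341.4, 247.6], 0.79)]
```

View pics/w1.png

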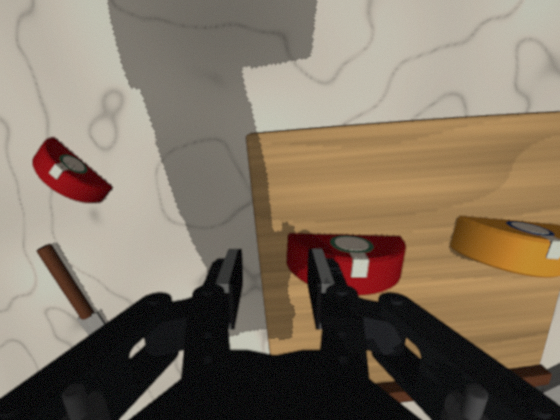

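The wrist view shows the red half at (290–405, 235–292), label face towards the tool and square to the fingers. The label is at (351,244) and the yellow half is well to the right. I'll check the position from this view.

```bash
cat >> h.py <<'E'
from scipy.spatial.transform import Rotation as Ro
def wrist_z(uv,z):
    o=bot.get_obs();i=bot.camera_info("wrist");H=np.array(i["hand_eye"])
    n=cv2.undistortPoints(np.array([[uv]],float),np.array(i["intrinsics"],float),np.array(i["distortion"],float))[0,0]
    R=Ro.from_quat(o["tool_rot"]).as_matrix();d=R@H[:3,:3]@np.array([n[0],n[1],1]);c=o["eef_pos"]+R@H[:3,3]
    return c+d*(z-c[2])/d[2]
E
python3 - <<'E'
from h import *
x=np.array([np.cos(-.522),np.sin(-.522)])
for n,uv,z,k in [("label",(351.3,244.1),.059,.02),("crown",(361.2,278.6),.095,0),("L",(290,236),.035,.02),("R",(404,237),.035,.02)]:
    w=wrist_z(uv,z);print(n,w.round(4),"origin",(w[:2]+k*x).round(4))
E
```

```text
label [ 0.4871 -0.1031  0.059 ] origin [ 0.5045 -0.1131]
crown [ 0.5051 -0.1109  0.095 ] origin [ 0.5051 -0.1109]
L [ 0.4569 -0.1576  0.035 ] origin [ 0.4742 -0.1676]
R [ 0.5217 -0.0471  0.035 ] origin [ 0.539  -0.0571]
```

```bash
python3 -m inch '[22,33,0,0,0,0,40, 44,67,-20,0,0,0,40, 44,67,-55,0,0,0,40, 44,67,-90,0,0,0,40, 44,67,-126,0,0,0,40, 44,67,-126,0,0,0,40]'
python3 -m inch '[13,-7.5,0,0,0,0,40, 23,-13,0,0,0,0,40, 30,-17.5,0,0,0,0,40, 38,-22,0,0,0,0,40, 46,-26.5,0,0,0,0,40, 46,-26.5,0,0,0,0,40]'
python3 - <<'E'
from h import *
cv2.imwrite("pics/s2.png",cv2.resize(bot.camera("side")[130:280,150:370],None,fx=2.5,fy=2.5))
E
```

```text
clock: 4.05
eef_pos: [0.4433, -0.0772, 0.0883]
tool_rot: [0.257, 0.967, -0.001, -0.006]
ft_force: [-2.1, 1.1, -0.4]
grip_width: 0.0339
grasp_force: 0.0
clock: 4.55
eef_pos: [0.4969, -0.1061, 0.0954]
tool_rot: [0.257, 0.966, -0.0, 0.002]
ft_force: [1.1, 0.2, -0.3]
grip_width: 0.0342
grasp_force: 0.0
```

View pics/s2.png

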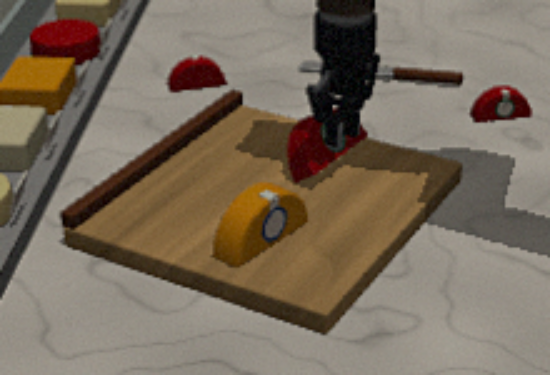

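The side crop shows the red half tipped about 30–40° towards the stop at (325,148), with the fingers on its face. The yellow half stands untouched, so I'll keep pushing.

```bash
python3 -m inch '[6,-3.5,0,0,0,0,40, 12,-7,0,0,0,0,40, 18,-10.5,0,0,0,0,40, 24,-14,0,0,0,0,40, 24,-14,0,0,0,0,40, 24,-14,0,0,0,0,40]'
python3 - <<'E'
from h import *
cv2.imwrite("pics/s3.png",cv2.resize(bot.camera("side")[130:280,150:370],None,fx=2.5,fy=2.5))
E
```

```text
clock: 5.1
eef_pos: [0.5188, -0.1192, 0.094]
tool_rot: [0.257, 0.967, 0.0, -0.0]
ft_force: [-0.6, -0.3, 0.4]
grip_width: 0.0337
grasp_force: 0.0
```

View pics/s3.png

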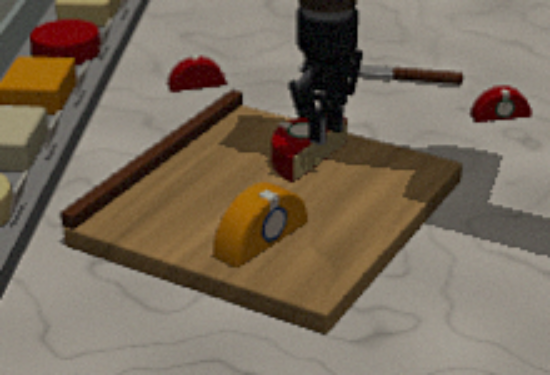

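It now lies label up at (305,145), with its cut face towards the robot. I'll back off and measure again.

```bash
python3 -m inch '[0,0,20,0,0,0,40, -20,12,30,0,0,0.03,60, -50,28,30,0,0,0.06,80, -74,42,30,0,0,0.075,80, -74,42,30,0,0,0.075,80]'
python3 - <<'E'
from h import *
a=bot.camera("top")
m={c:mask(c,"red_half",uv) for c,uv in (("top",(330,195)),("side",(275,190)))}
for ms in (m,{"top":m["top"]}): print(fit(ms,(.53,-.125,-.5),True))
m=mask("top","yellow_half",(262,175));print("y",fit({"top":m,"side":mask("side","yellow_half",(252,217))},(.585,.06,-.5)))
cv2.imwrite("pics/w2.png",bot.camera("wrist"))
E
```

```text
clock: 5.57
eef_pos: [0.438, -0.0746, 0.1233]
tool_rot: [0.219, 0.976, 0.0, -0.004]
ft_force: [-0.3, -0.1, -0.3]
grip_width: 0.0682
grasp_force: 0.0
(array([ 0.52290592, -0.12906828, -0.42895621]), np.float64(1.047421720405075))
(array([ 0.53121238, -0.12724826, -0.31252894]), np.float64(0.9149115417017691))
y (array([ 0.58347462,  0.06009374, -0.57229876]), np.float64(0.24620330030233728))
```

View pics/w2.png

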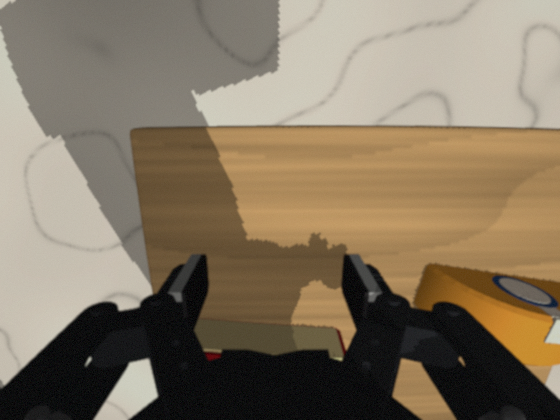

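The wrist view shows the board's near edge horizontal at row 127, so the tool is aligned with the board. The cut face is at (200–340, 320–328), just ahead of the fingers. The yellow half is at (480,310).

```bash
python3 - <<'E'
from h import *
for n,uv,z in [("cutL",(205,320),.03),("cutR",(336,327),.03),("bcorner",(132,129),.03),("bedge",(540,127),.03)]:
    print(n,wrist_z(uv,z).round(4))
print(bot.get_obs()["eef_pos"],[ (r["uv"],r["confidence"],r["mask"].sum()) for r in bot.silhouettes("top","red_half")])
E
```

```text
cutL [ 0.5021 -0.1727  0.03  ]
cutR [ 0.5573 -0.0729  0.03  ]
bcorner [ 0.3397 -0.1413  0.03  ]
bedge [0.4636 0.1282 0.03  ]
[ 0.44494853 -0.07723465  0.12406349] [([426.7, 125.3], 0.9, np.int64(415)), ([409.1, 295.7], 0.75, np.int64(457)), ([334.4, 176.1], 0.52, np.int64(68))]
```

```bash
python3 -m inch '[15,-12,-20,0,0,0,80, 30,-25,-45,0,0,0,80, 40,-34,-66,0,0,0,80, 40,-34,-66,0,0,0,80]'
python3 -m inch '[13.5,-6.5,0,0,0,0,80, 23,-11,0,0,0,0,80, 32,-15,0,0,0,0,80, 41,-19,0,0,0,0,80, 50,-23.5,0,0,0,0,80, 59,-28,0,0,0,0,80, 68,-32,0,0,0,0,80, 72,-34,0,0,0,0,80]'
python3 -m inch '[0,0,0,0,0,0,80]'|head -5
python3 - <<'E'
from h import *
t=bot.camera("top")[70:290,190:410];s=bot.camera("side")[130:280,150:370]
cv2.imwrite("pics/c4.png",np.hstack([cv2.resize(t,(400,400)),cv2.copyMakeBorder(cv2.resize(s,(400,273)),0,127,0,0,0)]))
E
```

```text
clock: 6.45
eef_pos: [0.484, -0.112, 0.0545]
tool_rot: [0.221, 0.975, -0.0, -0.002]
ft_force: [0.0, 0.1, 0.4]
grip_width: 0.0686
grasp_force: 0.0
clock: 7.12
eef_pos: [0.5568, -0.1449, 0.0587]
tool_rot: [0.22, 0.975, 0.0, -0.0]
ft_force: [-2.5, 1.1, 2.5]
grip_width: 0.0684
grasp_force: 1.4
clock: 7.2
eef_pos: [0.557, -0.145, 0.0587]
tool_rot: [0.22, 0.975, 0.0, 0.0]
ft_force: [-0.0, -0.3, -0.5]
grip_width: 0.0683
```

View pics/c4.png

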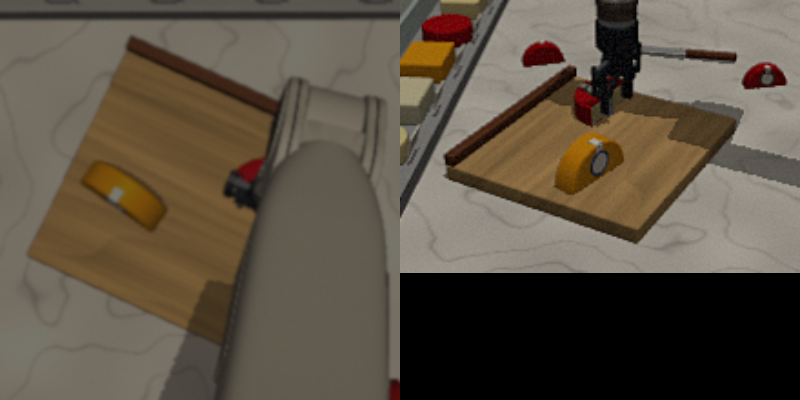

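The red half is sliding flat with the fingers on its cut face, and the yellow half is untouched. About 60 mm remain, so I'll carry on and feel for the stop.

```bash
python3 -m inch '[9,-4,0,0,0,0,80, 18,-8.5,0,0,0,0,80, 27,-12.5,0,0,0,0,80, 36,-17,0,0,0,0,80, 42,-20,0,0,0,0,80, 45,-21,0,0,0,0,80, 45,-21,0,0,0,0,80]'|head -5
python3 -m inch '[2,-1,0,0,0,0,80, 4,-2,0,0,0,0,80]'|head -5
python3 -m inch '[2,-1,0,0,0,0,80, 4,-2,0,0,0,0,80]'|head -5
```

```text
clock: 7.88
eef_pos: [0.6017, -0.1661, 0.0583]
tool_rot: [0.22, 0.975, -0.0, 0.0]
ft_force: [-0.1, 0.0, -1.0]
grip_width: 0.0686
clock: 8.05
eef_pos: [0.6047, -0.1676, 0.0582]
tool_rot: [0.22, 0.976, 0.0, -0.001]
ft_force: [-1.8, 0.8, 1.7]
grip_width: 0.0683
clock: 8.22
eef_pos: [0.6093, -0.1698, 0.0582]
tool_rot: [0.22, 0.975, 0.0, -0.0]
ft_force: [-1.7, 0.2, 1.0]
grip_width: 0.0682
```

```bash
for i in 1; do python3 -m inch '[1.8,-0.9,0,0,0,0,80, 3.6,-1.7,0,0,0,0,80]'|sed -n 2,4p
python3 -m inch '[1.8,-0.9,0,0,0,0,80]'|sed -n 2,4p
python3 -m inch '[1.8,-0.9,0,0,0,0,80]'|sed -n 2,4p; done
```

```text
eef_pos: [0.6132, -0.1717, 0.0583]
tool_rot: [0.22, 0.975, 0.0, -0.0]
ft_force: [-2.4, 0.9, 0.5]
eef_pos: [0.615, -0.1726, 0.0582]
tool_rot: [0.22, 0.975, 0.0, -0.0]
ft_force: [-2.5, 0.9, 1.1]
eef_pos: [0.616, -0.1731, 0.0582]
tool_rot: [0.22, 0.975, 0.0, -0.001]
ft_force: [-7.5, 3.9, 6.7]
```

The force jumped to 8 N at about the expected place, so this is contact with the stop. I'll give it a small extra press and then back off.

```bash
python3 -m inch '[0.8,-0.4,0,0,0,0,80, 0.8,-0.4,0,0,0,0,80]'|sed -n 2,4p
python3 -m inch '[-9,4,0,0,0,0,80, -27,13,0,0,0,0,80, -45,21,30,0,0,0,80, -65,30,60,0,0,0,80, -100,40,90,0,0,0,80, -135,45,120,0,0,0,80, -170,50,150,0,0,0,80, -200,50,150,0,0,0,80]'|sed -n 1,4p
python3 -m inch '[-20,-40,10,0,0,0,80, -40,-80,20,0,0,0,80, -60,-120,20,0,0,0,80, -60,-160,20,0,0,0,80, -60,-160,20,0,0,0,80, -60,-160,20,0,0,0,80]'|sed -n 1,4p
python3 - <<'E'
from h import *
m={c:mask(c,"red_half",uv) for c,uv in (("top",(352,170)),("side",(245,185)))}
p,f=fit(m,(.625,-.175,-.44),True);print(p,f)
d=p[:2]-np.array([.581,-.048]);print("board x,y",d@[.905,-.426],d@[.426,.905])
print("y",fit({"top":mask("top","yellow_half",(262,175)),"side":mask("side","yellow_half",(252,217))},(.585,.06,-.5)))
t=bot.camera("top")[70:290,190:410];s=bot.camera("side")[130:280,150:370]
cv2.imwrite("pics/c5.png",np.hstack([cv2.resize(t,(400,400)),cv2.copyMakeBorder(cv2.resize(s,(400,273)),0,127,0,0,0)]))
E
```

```text
eef_pos: [0.616, -0.1731, 0.0582]
tool_rot: [0.22, 0.975, 0.0, -0.002]
ft_force: [-6.3, 3.6, 5.7]
clock: 9.38
eef_pos: [0.421, -0.1245, 0.2123]
tool_rot: [0.22, 0.976, -0.0, 0.005]
ft_force: [0.6, -1.1, 1.1]
clock: 9.88
eef_pos: [0.3584, -0.2871, 0.2286]
tool_rot: [0.223, 0.975, -0.001, 0.001]
ft_force: [0.0, 0.8, 0.1]
[ 0.62828325 -0.1736074  -0.37463249] 0.18557622546367003
board x,y 0.09630009679332173 -0.09353203304652755
y (array([ 0.58444287,  0.05896282, -0.62573358]), np.float64(0.2299248982168518))
```

View pics/c5.png

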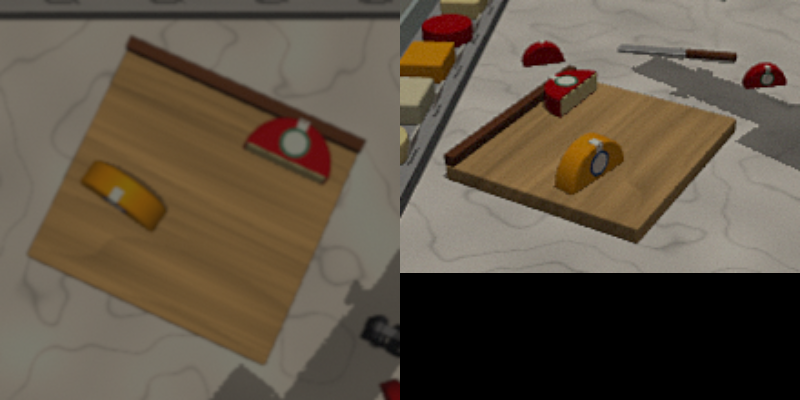

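The red half lies label up with its round side against the stop, touching near (305,122). The yellow half is still standing where it was, and the gripper is clear.

```bash
python3 -c "
from workcell import bot
print(bot.job_done())"
```

```text
the job is handed in; nothing more can be done
None
```

I pushed the red half-cheese over with the fingers and slid it to the stop: it lies label up with its round side against the stop, the yellow half still stands where it was, I steered clear of the jar and knife, and I handed the job in at about 10 s.

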